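# Fetch the sample jar from behind the reagent bottles and put it on the balance

### The job

Move the red-, blue- and green-capped bottles from the metal rack into the white side tray, and only when all three stand there take the amber jar with the yellow lid from behind them and set it gently in the middle of the balance pan. Once the jar is on the pan, put each bottle back upright in the middle of the rack spot of its own colour. Knock nothing over and do not shift the small black-capped vial that stands in the side tray.

Things in the scene. Friction and masses are not known exactly. Their poses are not given: they have to be found in the camera images.
- red_bottle: loose white plastic bottle, 117 mm tall, with a red cap and a red band: round body 44 mm in diameter up to 70 mm, shoulder narrowing to 24 mm at 84 mm, then the red cap, 30 mm in diameter, from 84 to 117 mm (grip it by the cap). About 0.14 kg. Origin at the centre of its underside, z up its axis. At the start it stands on the red spot of the rack
- blue_bottle: loose white plastic bottle, 117 mm tall, with a blue cap and a blue band: round body 44 mm in diameter up to 70 mm, shoulder narrowing to 24 mm at 84 mm, then the blue cap, 30 mm in diameter, from 84 to 117 mm (grip it by the cap). About 0.14 kg. Origin at the centre of its underside, z up its axis. At the start it stands on the blue spot of the rack
- green_bottle: loose white plastic bottle, 117 mm tall, with a green cap and a green band: round body 44 mm in diameter up to 70 mm, shoulder narrowing to 24 mm at 84 mm, then the green cap, 30 mm in diameter, from 84 to 117 mm (grip it by the cap). About 0.14 kg. Origin at the centre of its underside, z up its axis. At the start it stands on the green spot of the rack
- jar: loose round amber glass jar with a yellow lid, 48 mm in diameter over its whole height, 55 mm tall, about 0.12 kg. Origin at the centre of its underside, z up. At the start it stands on the metal rack (a low plate 165 x 200 mm, 12 mm thick), behind and between the three taller bottles, whose sides are about 10 to 25 mm from its own: the gripper has no room there until they are gone
- red_spot: the red bottle's own place: flat red disc, 64 mm in diameter and 2 mm thick, fixed on top of the metal rack. Origin at the centre of its underside, so the bottle's underside rests 2 mm above it. Its x and y axes are parallel to the rack's sides, x pointing from the front (robot side) to the back of the rack. Spots are 65 to 130 mm apart
- blue_spot: the blue bottle's own place: flat blue disc, 64 mm in diameter and 2 mm thick, fixed on top of the metal rack. Origin at the centre of its underside, so the bottle's underside rests 2 mm above it. Its x and y axes are parallel to the rack's sides, x pointing from the front (robot side) to the back of the rack. Spots are 65 to 130 mm apart
- green_spot: the green bottle's own place: flat green disc, 64 mm in diameter and 2 mm thick, fixed on top of the metal rack. Origin at the centre of its underside, so the bottle's underside rests 2 mm above it. Its x and y axes are parallel to the rack's sides, x pointing from the front (robot side) to the back of the rack. Spots are 65 to 130 mm apart
- side_tray: fixed white open tray, 165 mm (its x) x 200 mm (its y), walls 4 mm thick and 16 mm high, origin at the centre of its underside, inner floor 4 mm above the origin. Empty but for the black-capped vial near its +y end
- balance: fixed white bench balance with a flat round steel pan 110 mm in diameter; origin on the pan's axis at the underside of the balance, pan surface 45 mm above the origin. The case (165 x 130 mm, 34 mm high) runs from 107 mm in front of the axis (its -x, where the dark display is) to 58 mm behind it
- black_vial: loose small clear glass vial with a black cap, 34 mm in diameter, 54 mm tall, standing in the side tray, to be left alone. Origin at the centre of its underside, z up
Mind the look-alikes: they are no part of the job. What is shaped like the blue_bottle but turquoise is not meant.

How it is judged:
By the outcome, as a careful person would: the job done as asked, in the order asked, and still so for the second after the job is handed in, with the robot touching nothing.
It also fails if it takes over 144 s, if anything falls off the work surface, if the arm or the gripper's body presses on something with over 40 N, if the wrist force passes 120 N, or if a joint passes its speed limit or range.

### The arm

A 6-joint arm with a two-finger parallel gripper is mounted at the origin on the work surface. World frame = base frame: x ahead of the robot, y to its left, z up, the work surface at z = 0. Lengths are in mm, angles in rad, forces in N, time in s.
With the tool pointing down it reaches from about 350 to 875 mm from the base axis. Payload 4.2 kg.
Tool frame: the origin (TCP) lies midway between the tips of the shut fingers; the grasp point (between the pads) lies 19 mm behind it; z points along the fingers, y is the line along which they close (so a half turn about z gives the same grasp; the last joint's range is limited). The gripper opens to 85 mm and grips with 20 to 120 N. Pads are 22 mm wide; open, the fingers measure 114 mm over their backs; the gripper's body (76 mm by 85 mm) begins 54 mm behind the grasp point. The pads swing forward as they close: fully open they stand 13 mm farther back than shut.
Start: joints at [1.44, 0.385, 0.008, 0, -1.194, -0.259], TCP at [237.469, 578.107, 231.312] pointing down, gripper open.
Joint ranges: [-3.14, 3.14], [-1.21, 2.06], [-1.07, 1.41], [-3.16, 2.05], [-2.99, -0.16], [-3.1, 3.1]. Speed limits (rad/s): [2.79, 2.79, 3.14, 3.14, 3.14, 3.14].

### API

Orientations are given as a unit quaternion [x, y, z, w].
In Python, from bench import * gives the robot as it stands.
- The arm moves only by the tool drive_tool, never from a script. Its argument "plan" is a list that holds one entry, the list of rows, each a list of 5 numbers: the closure, from -1 (fully open) to 1 (shut), then the shift along the world's x, y, z in mm, then the turn about the world's z in degrees. A call has 1 to 20 rows; each row shifts and turns the commanded pose from where the row before left it; what a row does not reach is not made up. A row lasts 1/12 s, in which the tool goes at most 41.7 mm and 7.16 degrees, less where a joint would pass 70% of its speed; a pose out of reach is approached as far as the arm can. A call is refused whole if a number of a shift passes 41.7 or a number of a turn 7.16, either way. A call with a gripper value outside its range is refused whole. The fingers move at their own pace and stop on an object; the grip force is fixed at half the most. Time passes only in rows, so rows that do not move let the fingers close. It gives the time, the measured TCP pose, the force, the opening and the grip force at its end, in the units of the state.
- read_state(): the state, without advancing time (a new reading comes with each control period).
- get_image(name): name is "side" or "top"; returns (picture, depth): 480x640x3 uint8, red, green, blue; 480x640 float32, mm along the optical axis (not along the pixel's ray), 0 where there is no reading.
- camera_model(name): a dict with "fx", "fy", "cx", "cy" (pixels), "R" (3x3) and "t" (3): a world point X has camera coordinates R X + t. Camera axes: x right, y down, z forward; pixel columns grow to the right and rows downward; lengths in mm; the calibration is good to about 2 mm. A picture is of the moment at which its call begins. camera_model takes no time and is no camera call.
- job_done(): hands the job in; it is judged then, once.
The state is a dict: "clock": time; "joints": joint angles; "joint_vel": joint speeds; "joint_efforts": joint torques, N m; "position": TCP position; "ee_rot": TCP orientation; "contact_force": force on the tool from outside, world axes, zero at the start; "wrist_torque": the same for the moment, N m; "gripper_width": finger opening in mm; "grasp_force": force on a finger pad.
Only numpy, scipy, OpenCV 4.12 (cv2) and the standard library are available. Lean on these libraries where they do the work, as an engineer would, in place of code of your own. Each camera call takes 0.05 s, during which the arm holds its last target. There are 200 camera calls.

## Working session

There is one attempt and no reset: what is moved stays moved. The work goes in short steps, Python scripts to look and compute and a tool call to move; the robot and the scene stay as the last step left them, time stands still between calls to the robot, and variables do not carry over. Pictures are saved under pics/ and viewed, at most 14 in all, crops included, and the job is handed in when it is done.

Besides the shell and the picture viewer there is one more tool, called after ">>>" as a command line: name --argument value ..., lists and objects as JSON in quotes. drive_tool: Moves the arm, as the interface text tells. Its arguments: {"type":"object","properties":{"plan":{"type":"array"}},"required":["plan"]}

```bash
mkdir -p pics; ls; python3 - <<'E'
from bench import *
import cv2,numpy as np
s=read_state();print(s)
for n in("top","side"):
    p,d=get_image(n);cv2.imwrite(f"pics/{n}0.png",p[:,:,::-1]);np.savez(f"{n}0.npz",p=p,d=d);print(n,camera_model(n))
E
```

```text
pics
{'clock': 0.0, 'joints': array([ 1.43959312e+00,  3.85541524e-01,  6.60935965e-03, -4.95634866e-04,
       -1.19401838e+00, -2.58605216e-01]), 'joint_vel': array([-0.00069221,  0.00173073,  0.00021724,  0.00083924,  0.00035668,
        0.00043597]), 'joint_efforts': array([ 1.73116982e-04, -3.92287517e+01,  1.88400292e+01,  4.18625146e+00,
       -4.70544372e-03, -2.84542480e-06]), 'position': array([237.26348326, 577.56741315, 230.22472804]), 'ee_rot': array([ 9.81047920e-01, -1.93762138e-01, -1.61302298e-04,  1.08958579e-03]), 'contact_force': array([-0.25440493,  0.42600538, -0.39376685]), 'wrist_torque': array([ 0.00028449, -0.01522013,  0.04294304]), 'grasp_force': 0.0, 'gripper_width': 85.52100414657788}
top {'fx': 619.8231147219517, 'fy': 619.8231147219517, 'cx': 325.59135745979285, 'cy': 241.26891266810878, 'R': array([[ 0.01612451, -0.99968022, -0.01947982],
       [-0.99352986, -0.01382871, -0.11272618],
       [ 0.11242075,  0.02117144, -0.99343512]]), 't': array([  12.07270179,  481.26788058, 1095.40541507])}
side {'fx': 514.4506307933423, 'fy': 514.4506307933423, 'cx': 327.1483646900848, 'cy': 249.2498589455879, 'R': array([[ 0.87243443, -0.488318  ,  0.0200923 ],
       [-0.31686066, -0.59645027, -0.73745943],
       [ 0.37209877,  0.63701853, -0.67509251]]), 't': array([-445.6555553 ,  177.22235938,  760.60248662])}
```

View pics/top0.png

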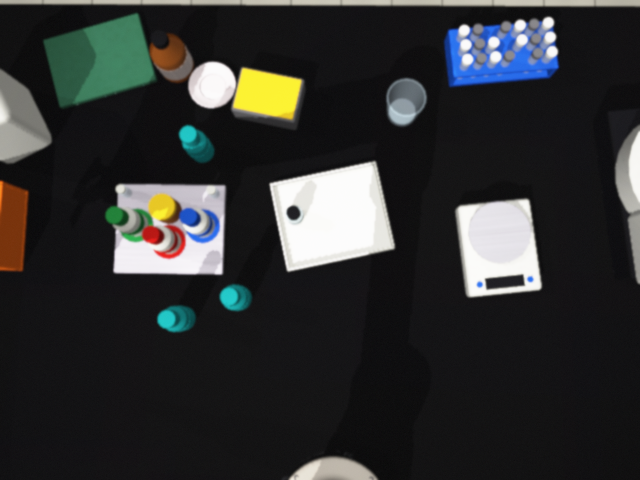

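View pics/side0.png

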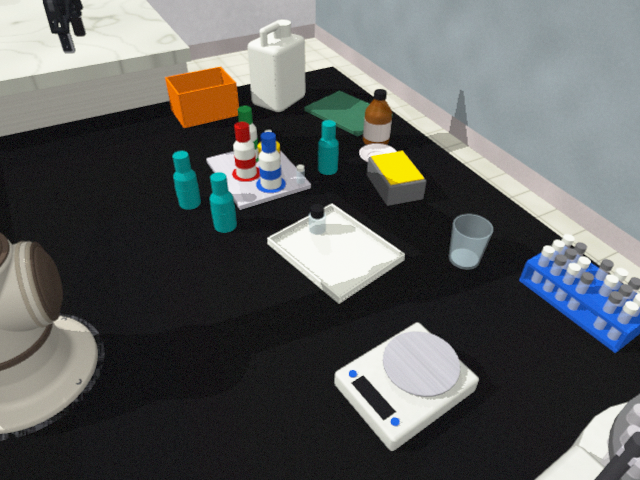

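The top view shows the rack at about (170,230). The red cap is at (153,235), blue (189,217), green (117,215) and the yellow lid (163,208). The tray is at (332,215) with the vial at (294,213), and the pan is at (499,232). Turquoise decoys stand at (197,143), (236,297) and (176,319). The side view shows the same layout. Next I'll enlarge the rack.

```bash
python3 - <<'E'
import cv2,numpy as np
a=np.load("top0.npz")["p"][170:290,95:255,::-1]; b=np.load("side0.npz")["p"][90:220,190:330,::-1]
cv2.imwrite("pics/topc.png",cv2.resize(a,None,fx=5,fy=5,interpolation=cv2.INTER_CUBIC))
cv2.imwrite("pics/sidec.png",cv2.resize(b,None,fx=4.6,fy=4.6,interpolation=cv2.INTER_CUBIC))
E
```

```text
(no output)
```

View pics/topc.png

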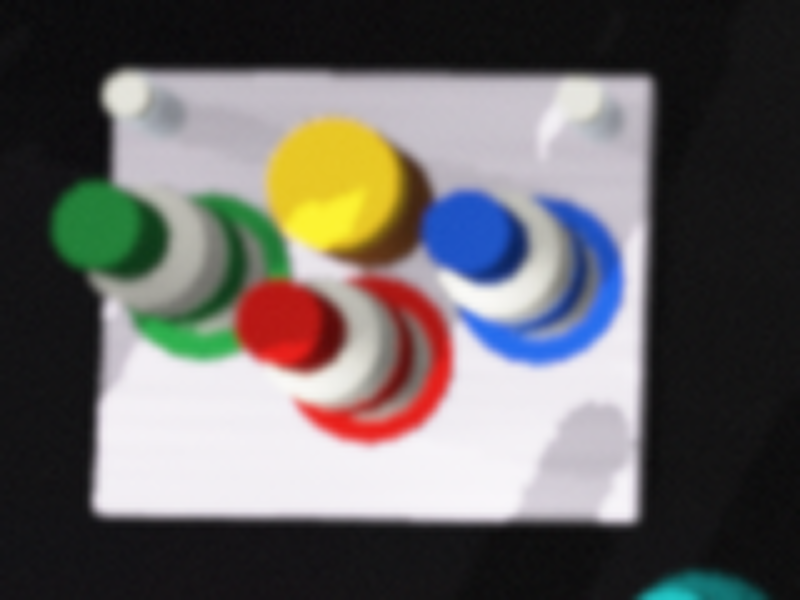

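View pics/sidec.png

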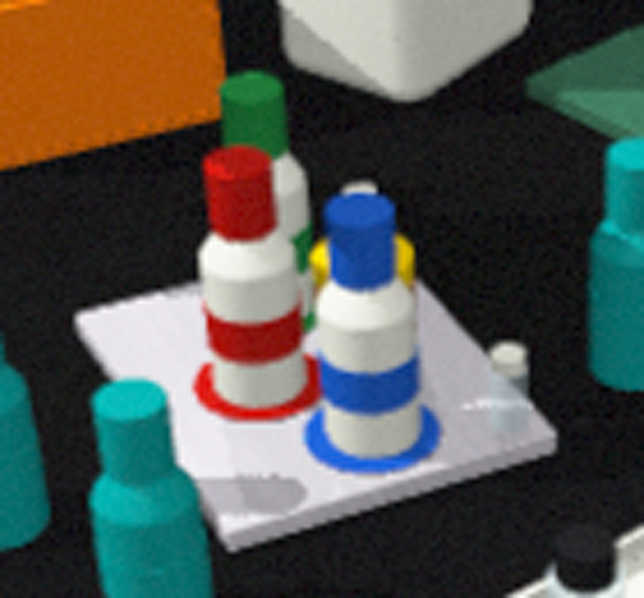

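The crops put the cap-top centres in the top view at red (151,234), blue (188,217), green (114,215) and lid (162,207). In the side view they are red (242,125), blue (268,136) and green (245,109). Two small white-capped posts or vials stand at the rack's back corners, at (120,189) and (211,190), and must be avoided.

```bash
cat > h.py <<'E'
from bench import *
import cv2,numpy as np
C={n:camera_model(n) for n in("top","side")}
def ray(n,u,v):
    c=C[n];d=np.array([(u-c["cx"])/c["fx"],(v-c["cy"])/c["fy"],1.])
    return -c["R"].T@c["t"],c["R"].T@d
def onz(n,u,v,z):
    o,d=ray(n,u,v);return o+d*(z-o[2])/d[2]
def tri(p,q):
    (o1,d1),(o2,d2)=ray("top",*p),ray("side",*q)
    d1=d1/np.linalg.norm(d1);d2=d2/np.linalg.norm(d2)
    A=np.c_[d1,-d2];s=np.linalg.lstsq(A,o2-o1,rcond=None)[0]
    a,b=o1+s[0]*d1,o2+s[1]*d2;return (a+b)/2,np.linalg.norm(a-b)
def cloud(n,d):
    v,u=np.mgrid[:480,:640];c=C[n]
    X=np.stack([(u-c["cx"])/c["fx"]*d,(v-c["cy"])/c["fy"]*d,d],-1)
    return (X-c["t"])@c["R"]
def mask(p,col):
    h=cv2.cvtColor(p,cv2.COLOR_RGB2HSV);H,S,V=[h[...,i].astype(int) for i in range(3)]
    ok=(S>140)&(V>60)
    return ok&{"red":(H<8)|(H>172),"blue":(H>105)&(H<125),"green":(H>50)&(H<78),"yellow":(H>20)&(H<33)}[col]
E
cat > m.py <<'E'
from h import *
T=np.load("top0.npz");S=np.load("side0.npz")
for k,p,q in(("red",(151,234),(241.7,124.8)),("blue",(188,217),(268.3,135.7)),("green",(114.2,214.6),(245,108.7))):
    print(k,"tri",*[np.round(x,1) for x in tri(p,q)])
for n,D in(("top",T),("side",S)):
    X=cloud(n,D["d"])
    for k in("red","blue","green","yellow"):
        m=mask(D["p"],k)&(np.hypot(X[...,0]-480,X[...,1]-260)<150)
        P=X[m];z=P[:,2];hi=P[z>np.percentile(z,99)-6]
        print(n,k,len(P),"top z %.1f"%np.median(hi[:,2]),"ctr",((hi.min(0)+hi.max(0))/2).round(1)[:2],hi.mean(0).round(1)[:2])
        if k!="yellow":
            lo=P[z<22]
            if len(lo)>5: c,r=cv2.minEnclosingCircle(lo[:,:2].astype(np.float32));print("   spot",np.round(c,1),round(r,1),"z",np.median(lo[:,2]).round(1),len(lo))
    for nm,(xc,yc),zr in(("vial",(0,0),0),):
        pass
E
python3 m.py
python3 - <<'E'
import sys;sys.path.insert(0,'.')
from h import *
for k,pts,z in(("tray",[(270,183),(376,163),(394,249),(287,271)],16),("rack",[(95+105/5,170+70/5),(95+653/5,170+76/5),(95+640/5,170+523/5),(95+93/5,170+514/5)],12),("vialcap",[(293,212.5)],54+4),("pan",[(499,232)],45),("posts",[(120,189),(211,190)],50),("decoy",[(189,134),(234,296),(168,320)],117)):
    P=np.array([onz("top",*p,z) for p in pts])[:,:2];print(k,P.round(0).tolist(),P.mean(0).round(1))
E
```

```text
red tri [478.6 306.1 130.1] 2.4
blue tri [509.2 245.9 127.8] 4.4
green tri [511.2 369.4 128.9] 3.9
top red 571 top z 131.1 ctr [477.5 306.7] [477.3 306.6]
   spot [478.1 308.5] 30.5 z 14.0 233
top blue 543 top z 131.2 ctr [506.9 246.6] [508. 246.]
   spot [507.6 246.8] 30.1 z 14.3 236
top green 423 top z 131.1 ctr [508.3 369.6] [508.5 369.9]
   spot [507.8 370.6] 29.2 z 13.8 124
top yellow 563 top z 67.4 ctr [534.4 308.9] [534.4 309.4]
side red 527 top z 129.0 ctr [478.9 305. ] [478.6 303.3]
   spot [478.2 308.8] 32.4 z 12.1 109
side blue 563 top z 129.0 ctr [509.9 243.1] [509.2 241.9]
   spot [508.  245.6] 31.8 z 12.4 128
side green 229 top z 128.9 ctr [511.3 367.4] [510.4 365.7]
side yellow 68 top z 106.7 ctr [510.7 300.6] [507.5 324.6]
tray [[590.0, 124.0], [630.0, -72.0], [470.0, -105.0], [427.0, 89.0]] [528.9   9.1]
rack [[585.0, 413.0], [585.0, 207.0], [419.0, 207.0], [419.0, 408.0]] [502.  308.8]
vialcap [[528.0, 77.0]] [528.1  77.3]
pan [[500.0, -289.0]] [ 499.9 -288.8]
posts [[568.0, 391.0], [568.0, 226.0]] [568.3 308.8]
decoy [[652.0, 253.0], [378.0, 167.0], [337.0, 275.0]] [455.4 232.1]
```

>>> drive_tool --plan '[[[-1, 13.5, -16.5, -1, -3.4], [-1, 13.5, -16.5, -1, -3.4], [-1, 13.5, -16.5, -1, -3.4], [-1, 13.5, -16.5, -1, -3.4], [-1, 13.5, -16.5, -1, -3.4], [-1, 13.5, -16.5, -1, -3.4], [-1, 13.5, -16.5, -1, -3.4], [-1, 13.5, -16.5, -1, -3.4], [-1, 13.5, -16.5, -1, -3.4], [-1, 13.5, -16.5, -1, -3.4], [-1, 13.5, -16.5, -1, -3.4], [-1, 13.5, -16.5, -1, -3.4], [-1, 13.5, -16.5, -1, -3.4], [-1, 13.5, -16.5, -1, -3.4], [-1, 13.5, -16.5, -1, -3.4], [-1, 13.5, -16.5, -1, -3.4], [-1, 13.5, -16.5, -1, -3.4], [-1, 13.5, -16.5, -1, -3.4], [-1, 13.5, -16.5, -1, -3.4], [-1, 13.5, -16.5, -1, -3.4]]]'

```text
clock: 1.77
position: [507.7, 247.1, 210.8]
ee_rot: [-0.704, 0.71, 0.0, -0.0]
contact_force: [-0.5, -0.1, -0.3]
gripper_width: 85.3
grasp_force: 0.0
```

```bash
python3 - <<'E'
from h import *
s=read_state();print(s["position"],s["ee_rot"],s["joints"].round(2))
for n in("top","side"):
    D=np.load(n+"0.npz");X=cloud(n,D["d"])
    m=(abs(X[...,2]-45)<4)&(np.hypot(X[...,0]-500,X[...,1]+289)<80)
    P=X[m][:,:2].astype(np.float32);c,r=cv2.minEnclosingCircle(P);print(n,"pan",c,r,P.mean(0),np.median(X[m][:,2]))
    m=(abs(X[...,2]-58)<6)&(np.hypot(X[...,0]-528,X[...,1]-77)<25);print("vial",X[m].mean(0))
D=np.load("top0.npz");X=cloud("top",D["d"])
m=(X[...,2]>20)&(abs(X[...,0]-568)<20)&(abs(abs(X[...,1]-309)-82)<20);print("posts",X[m][:,2].max())
E
```

```text
[507.74575483 247.06613694 210.80006307] [-7.03983068e-01  7.10216580e-01  1.41068162e-04 -4.80153603e-04] [ 0.74  0.3  -0.17 -0.   -1.1  -0.75]
top pan (497.0792236328125, -285.5977783203125) 59.240177154541016 [ 499.51392 -288.44858] 45.517754975514706
vial [528.80510612  78.01974589  58.21135561]
side pan (500.3860168457031, -289.9284973144531) 55.857460021972656 [ 499.08478 -292.6965 ] 43.33680918940654
vial [530.17970589  74.74456285  55.80285527]
posts 54.29534032367395
```

>>> drive_tool --plan '[[[-1, 0, -0.5, -15, 0], [-1, 0, -0.5, -20, 0], [-1, 0, 0, -22, 0], [-1, 0, 0, -22, 0], [-1, 0, 0, -18, 0], [-1, 0, 0, -12, 0], [-1, 0, 0, -8, 0], [-1, 0, 0, 0, 0], [-1, 0, 0, 0, 0]]]'

```text
clock: 2.52
position: [507.5, 247.1, 94.2]
ee_rot: [-0.705, 0.709, -0.0, -0.0]
contact_force: [-0.5, 0.3, 1.4]
gripper_width: 85.9
grasp_force: 0.0
```

```bash
python3 - <<'E'
from h import *
p,d=get_image("side");q,_=get_image("top")
a=cv2.resize(p[60:210,180:340,::-1],None,fx=3.8,fy=3.8);b=cv2.resize(q[150:300,90:250,::-1],None,fx=3.8,fy=3.8)
cv2.imwrite("pics/s1.png",a)
E
```

```text
(no output)
```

View pics/s1.png

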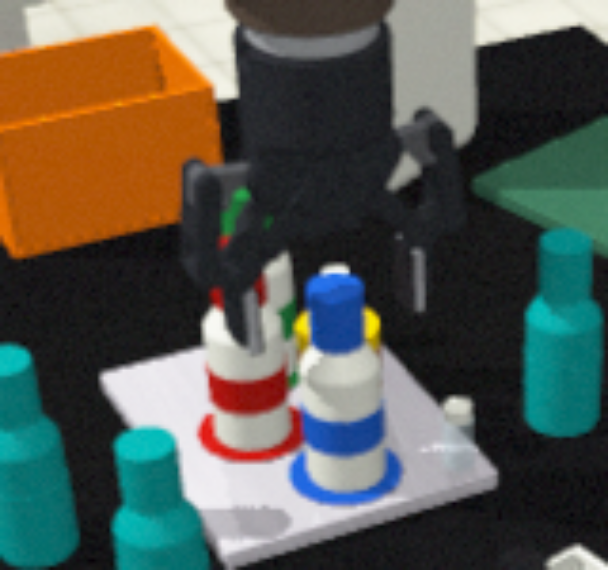

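The fingers, at about (250,330) and (415,280), straddle the blue cap (335,310) clear of everything else. Closing now.

>>> drive_tool --plan '[[[0, 0, 0, 0, 0], [0.3, 0, 0, 0, 0], [1, 0, 0, 0, 0], [1, 0, 0, 0, 0], [1, 0, 0, 0, 0], [1, 0, 0, 0, 0], [1, 0, 0, 0, 0], [1, 0, 0, 0, 0], [1, 0, 0, 0, 0], [1, 0, 0, 0, 0]]]'

```text
clock: 3.45
position: [507.7, 247.2, 94.7]
ee_rot: [-0.705, 0.709, -0.0, 0.0]
contact_force: [-1.6, -0.8, 3.9]
gripper_width: 28.5
grasp_force: 58.8
```

>>> drive_tool --plan '[[[1, 0, 0, 5, 0], [1, 0, 0, 15, 0], [1, 0, 0, 22, 0], [1, 0, 0, 24, 0], [1, 0, 0, 16, 0], [1, 0, -6, 8, 0], [1, 0, -14, 0, 0], [1, 0, -24, 0, 0], [1, -1, -30, 0, 0], [1, -1, -30, 0, 0], [1, -1, -30, 0, 0], [1, -1, -30, 0, 0], [1, -1, -30, 0, 0], [1, -1, -30, 0, 0], [1, -1, -30, 0, 0], [1, -1, -24, 0, 0], [0.99, 0, -18, 0, 0], [0.99, 0, -11, 0, 0], [0.99, 0, 0, 0, 0], [0.99, 0, 0, 0, 0]]]'

```text
clock: 5.12
position: [498.6, -60.6, 183.3]
ee_rot: [-0.704, 0.71, 0.001, -0.001]
contact_force: [0.3, -0.1, -1.3]
gripper_width: 28.6
grasp_force: 59.3
```

```bash
python3 - <<'E'
from h import *
p,d=get_image("side");q,_=get_image("top")
b=q[150:290,90:410,::-1];a=p[130:370,180:430,::-1]
cv2.imwrite("pics/s2.png",np.vstack([cv2.resize(a,(400,384)),cv2.resize(b,(400,175))]))
E
```

```text
(no output)
```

View pics/s2.png

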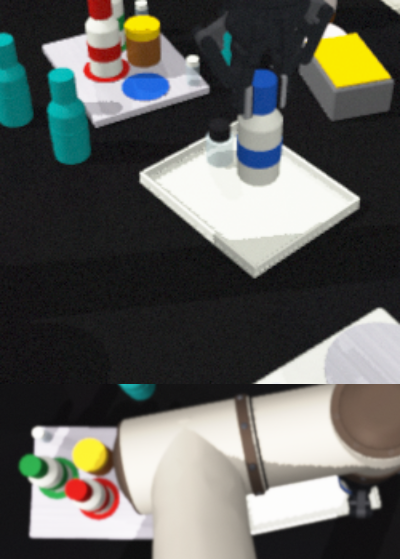

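The blue bottle hangs upright over the tray, with the vial clear of it, and the blue spot is now free. Lowering.

>>> drive_tool --plan '[[[1, 0, 0, -8, 0], [1, 0, 0, -18, 0], [1, 0, 0, -22, 0], [1, 0, 0, -20, 0], [1, 0, 0, -14, 0], [1, 0, 0, -7, 0], [1, 0, 0, -4, 0], [1, 0, 0, -2, 0], [1, 0, 0, -1.5, 0], [1, 0, 0, -1, 0], [1, 0, 0, -1, 0], [1, 0, 0, 0, 0]]]'

```text
clock: 6.22
position: [499.7, -59.8, 86.2]
ee_rot: [-0.705, 0.709, -0.0, 0.0]
contact_force: [-0.6, -0.3, -1.4]
gripper_width: 28.8
grasp_force: 59.2
```

>>> drive_tool --plan '[[[1, 0, 0, -1, 0], [1, 0, 0, -0.7, 0], [1, 0, 0, 0, 0], [1, 0, 0, 0, 0]]]'

```text
clock: 6.55
position: [499.9, -59.9, 84.7]
ee_rot: [-0.705, 0.709, -0.0, 0.0]
contact_force: [-1.0, 0.1, 2.9]
gripper_width: 28.6
grasp_force: 59.8
```

>>> drive_tool --plan '[[[0.3, 0, 0, 0, 0], [-0.2, 0, 0, 0, 0], [-1, 0, 0, 0, 0], [-1, 0, 0, 0, 0], [-1, 0, 0, 0, 0], [-1, 0, 0, 0, 0], [-1, 0, 0, 10, 0], [-1, 0, 0, 25, 0], [-1, 0, 0, 30, 0], [-1, 0, 0, 25, 0], [-1, 0, 15, 20, 0], [-1, -2, 35, 0, 0], [-1, -3, 40, 0, 0], [-1, -3, 40, 0, 0], [-1, -3, 40, 0, 0], [-1, -3, 40, 0, 0], [-1, -3, 40, 0, 0], [-1, -3, 40, 0, 0], [-1, -2, 40, 0, 0], [-1, 0, 37, 0, 0]]]'

```text
clock: 8.22
position: [476.6, 309.3, 194.2]
ee_rot: [-0.705, 0.709, 0.0, 0.0]
contact_force: [0.9, -0.5, -0.2]
gripper_width: 85.7
grasp_force: 0.0
```

```bash
python3 - <<'E'
from h import *
s=read_state();print(s["position"])
D={n:get_image(n) for n in("side","top")}
for n,(p,d) in D.items():
    X=cloud(n,d)
    m=mask(p,"blue")&(np.hypot(X[...,0]-508,X[...,1]-246)<45)&(X[...,2]<22)
    if m.sum()>50:
        c,r=cv2.minEnclosingCircle(X[m][:,:2].astype(np.float32));print(n,"spot",c,r,X[m].mean(0).round(1))
    m=mask(p,"blue")&(np.hypot(X[...,0]-500,X[...,1]+60)<40)&(X[...,2]>100);print("cap",m.sum(),X[m].mean(0) if m.any() else '',X[m][:,2].max() if m.any() else '')
b=D["top"][0][150:290,90:410,::-1];a=D["side"][0][70:310,180:430,::-1]
cv2.imwrite("pics/s3.png",np.vstack([cv2.resize(a,(400,384)),cv2.resize(b,(400,175))]))
E
```

```text
[476.64177647 309.28120029 194.18901469]
side spot (507.6394348144531, 247.6053924560547) 33.477027893066406 [509.2 245.8  12.4]
cap 301 [497.93755068 -66.94389645 114.72378088] 121.79785147687528
top spot (508.1261291503906, 247.3436737060547) 30.583724975585938 [508.3 247.4  14.1]
cap 224 [498.60774314 -59.89714419 121.17163153] 126.30147593153312
```

View pics/s3.png

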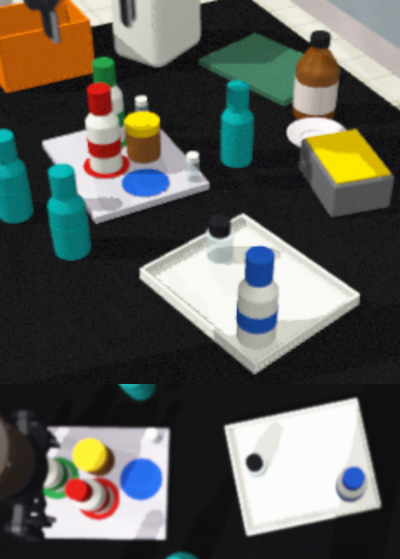

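The blue bottle stands in the tray at (258,300), the vial (218,238) hasn't moved and the blue spot is clear. The gripper is above red.

>>> drive_tool --plan '[[[-1, 1, -1.2, -10, 0], [-1, 1, -1.3, -20, 0], [-1, 0, 0, -24, 0], [-1, 0, 0, -22, 0], [-1, 0, 0, -14, 0], [-1, 0, 0, -8, 0], [-1, 0, 0, -2, 0], [-1, 0, 0, 0, 0], [0, 0, 0, 0, 0], [0.3, 0, 0, 0, 0], [1, 0, 0, 0, 0], [1, 0, 0, 0, 0], [1, 0, 0, 0, 0], [1, 0, 0, 0, 0], [1, 0, 0, 0, 0], [1, 0, 0, 0, 0], [1, 0, 0, 0, 0], [1, 0, 0, 0, 0]]]'

```text
clock: 9.82
position: [479.9, 305.1, 94.9]
ee_rot: [-0.705, 0.709, -0.0, 0.001]
contact_force: [-0.7, -0.2, 5.2]
gripper_width: 29.1
grasp_force: 59.5
```

>>> drive_tool --plan '[[[1, 0, 0, 5, 0], [1, 0, 0, 15, 0], [1, 0, 0, 22, 0], [1, 0, 0, 24, 0], [1, 0, 0, 16, 0], [1, 1, -6, 8, 0], [1, 4, -16, 0, 0], [1, 7, -26, 0, 0], [1, 8, -32, 0, 0], [1, 8, -32, 0, 0], [1, 8, -32, 0, 0], [1, 8, -32, 0, 0], [1, 8, -32, 0, 0], [1, 8, -32, 0, 0], [1, 8, -32, 0, 0], [1, 7, -25, 0, 0], [1, 4, -17, 0, 0], [1, 1, -9, 0, 0], [1, 0, 0, 0, 0], [1, 0, 0, 0, 0]]]'

```text
clock: 11.48
position: [558.7, -18.5, 183.3]
ee_rot: [-0.705, 0.71, 0.001, -0.001]
contact_force: [0.2, -0.0, -1.8]
gripper_width: 28.8
grasp_force: 59.4
```

>>> drive_tool --plan '[[[1, 0, 0, -8, 0], [1, 0, 0, -18, 0], [1, 0, 0, -22, 0], [1, 0, 0, -20, 0], [1, 0, 0, -14, 0], [1, 0, 0, -7, 0], [1, 0, 0, -4, 0], [1, 0, 0, -2, 0], [1, 0, 0, -1.5, 0], [1, 0, 0, -1, 0], [1, 0, 0, -1, 0], [1, 0, 0, 0, 0]]]'

```text
clock: 12.48
position: [559.7, -18.3, 86.1]
ee_rot: [-0.705, 0.709, -0.0, 0.0]
contact_force: [-0.2, 0.2, -1.9]
gripper_width: 28.6
grasp_force: 59.4
```

>>> drive_tool --plan '[[[1, 0, 0, -1, 0], [1, 0, 0, -0.5, 0], [1, 0, 0, 0, 0], [0.3, 0, 0, 0, 0], [-0.2, 0, 0, 0, 0], [-1, 0, 0, 0, 0], [-1, 0, 0, 0, 0], [-1, 0, 0, 0, 0], [-1, 0, 0, 0, 0], [-1, 0, 0, 10, 0], [-1, 0, 0, 25, 0], [-1, 0, 0, 30, 0], [-1, 0, 0, 25, 0], [-1, 0, 20, 20, 0], [-1, -6, 40, 0, 0], [-1, -7, 40, 0, 0], [-1, -7, 40, 0, 0], [-1, -7, 40, 0, 0], [-1, -7, 40, 0, 0], [-1, -7, 40, 0, 0]]]'

```text
clock: 14.15
position: [517.8, 243.5, 195.3]
ee_rot: [-0.705, 0.709, -0.0, 0.001]
contact_force: [0.4, 0.2, -0.2]
gripper_width: 85.3
grasp_force: 0.0
```

>>> drive_tool --plan '[[[-1, -6, 40, 0, 0], [-1, -2, 40, 0, 0], [-1, -1, 30, 0, 0], [-1, 0, 18, 0, 0], [-1, 0, 0, 0, 0], [-1, 0, 0, 0, 0]]]'

```text
clock: 14.65
position: [509.1, 370.4, 194.3]
ee_rot: [-0.706, 0.709, -0.0, -0.0]
contact_force: [-0.0, -0.4, -0.1]
gripper_width: 85.5
grasp_force: 0.0
```

```bash
python3 - <<'E'
from h import *
s=read_state();print(s["position"])
D={n:get_image(n) for n in("side","top")}
for n,(p,d) in D.items():
    X=cloud(n,d)
    m=mask(p,"red")&(np.hypot(X[...,0]-478,X[...,1]-308)<45)&(X[...,2]<22)
    if m.sum()>50:
        c,r=cv2.minEnclosingCircle(X[m][:,:2].astype(np.float32));print(n,"spot",c,r,X[m].mean(0).round(1))
    for k,x,y in(("blue",500,-60),("red",560,-18)):
        m=mask(p,k)&(np.hypot(X[...,0]-x,X[...,1]-y)<40)&(X[...,2]>118);P=X[m];print(n,k,"cap",m.sum(),P.mean(0).round(1) if len(P) else '')
b=D["top"][0][150:290,90:410,::-1];a=D["side"][0][70:310,180:430,::-1]
cv2.imwrite("pics/s4.png",np.vstack([cv2.resize(a,(400,384)),cv2.resize(b,(400,175))]))
E
```

```text
[509.07212564 370.42579903 194.25396079]
side spot (478.2790832519531, 309.512939453125) 33.17860794067383 [479.7 308.1  12.4]
side blue cap 147 [500.8 -63.2 119.4]
side red cap 130 [558.8 -17.5 119.4]
top spot (478.4492492675781, 308.56439208984375) 31.13706398010254 [478.4 309.1  13.9]
top blue cap 215 [499.1 -60.2 121.5]
top red cap 207 [556.5 -15.  121.2]
```

View pics/s4.png

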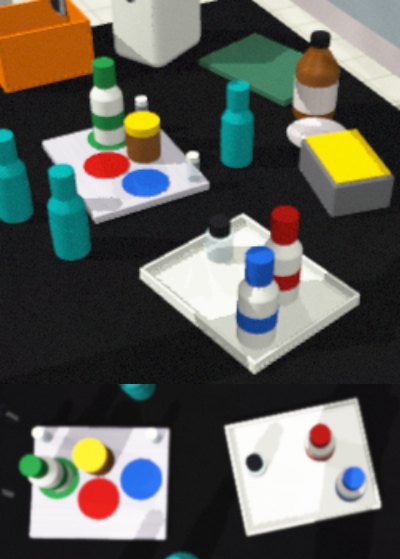

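Red and blue stand upright in the tray at (285,255) and (258,300), and the vial hasn't moved. The red spot is free, centred at about (478.4,308.8). Green is next.

>>> drive_tool --plan '[[[-1, 0, 0, -10, 0], [-1, 0, 0, -20, 0], [-1, 0, 0, -24, 0], [-1, 0, 0, -22, 0], [-1, 0, 0, -14, 0], [-1, 0, 0, -8, 0], [-1, 0, 0, -2, 0], [-1, 0, 0, 0, 0], [0, 0, 0, 0, 0], [0.3, 0, 0, 0, 0], [1, 0, 0, 0, 0], [1, 0, 0, 0, 0], [1, 0, 0, 0, 0], [1, 0, 0, 0, 0], [1, 0, 0, 0, 0], [1, 0, 0, 0, 0], [1, 0, 0, 0, 0], [1, 0, 0, 0, 0]]]'

```text
clock: 16.25
position: [509.8, 370.0, 94.9]
ee_rot: [-0.705, 0.709, -0.0, 0.001]
contact_force: [-0.4, -0.3, 4.8]
gripper_width: 29.0
grasp_force: 58.9
```

>>> drive_tool --plan '[[[1, 0, 0, 5, 0], [1, 0, 0, 15, 0], [1, 0, 0, 22, 0], [1, 0, 0, 24, 0], [1, 0, 0, 16, 0], [1, 0, -6, 8, 0], [1, -1, -16, 0, 0], [1, -1, -26, 0, 0], [1, -1, -34, 0, 0], [1, -1, -34, 0, 0], [1, -1, -34, 0, 0], [1, -1, -34, 0, 0], [1, -1, -34, 0, 0], [1, -1, -34, 0, 0], [1, -1, -34, 0, 0], [1, 0, -28, 0, 0], [1, 0, -20, 0, 0], [1, 0, -11, 0, 0], [1, 0, 0, 0, 0], [1, 0, 0, 0, 0]]]'

```text
clock: 17.92
position: [500.0, 24.3, 183.5]
ee_rot: [-0.705, 0.71, 0.0, -0.0]
contact_force: [0.9, 0.2, -1.2]
gripper_width: 28.7
grasp_force: 59.2
```

>>> drive_tool --plan '[[[1, 0, 0, -8, 0], [1, 0, 0, -18, 0], [1, 0, 0, -22, 0], [1, 0, 0, -20, 0], [1, 0, 0, -14, 0], [1, 0, 0, -7, 0], [1, 0, 0, -4, 0], [1, 0, 0, -2, 0], [1, 0, 0, -1.5, 0], [1, 0, 0, -1, 0], [1, 0, 0, -1, 0], [1, 0, 0, 0, 0]]]'

```text
clock: 18.92
position: [500.7, 24.7, 86.0]
ee_rot: [-0.705, 0.709, -0.0, 0.0]
contact_force: [-0.1, 0.6, -1.0]
gripper_width: 28.8
grasp_force: 59.2
```

>>> drive_tool --plan '[[[1, 0, 0, -1, 0], [1, 0, 0, -0.5, 0], [1, 0, 0, 0, 0], [0.3, 0, 0, 0, 0], [-0.2, 0, 0, 0, 0], [-1, 0, 0, 0, 0], [-1, 0, 0, 0, 0], [-1, 0, 0, 0, 0], [-1, 0, 0, 0, 0], [-1, 0, 0, 10, 0], [-1, 0, 0, 25, 0], [-1, 0, 0, 30, 0], [-1, 0, 0, 25, 0], [-1, 0, 20, 20, 0], [-1, 5, 40, 0, 0], [-1, 7, 40, 0, 0], [-1, 7, 40, 0, 0], [-1, 7, 40, 0, 0], [-1, 5, 40, 0, 0], [-1, 3, 35, 0, 0]]]'

```text
clock: 20.58
position: [534.6, 282.1, 193.9]
ee_rot: [-0.705, 0.709, -0.0, 0.0]
contact_force: [0.4, 0.6, 0.4]
gripper_width: 85.4
grasp_force: 0.0
```

>>> drive_tool --plan '[[[-1, 0, 20, 0, 0], [-1, 0, 9, 0, 0], [-1, 0, 0, 0, 0]]]'

```text
clock: 20.83
position: [534.1, 309.9, 193.4]
ee_rot: [-0.706, 0.708, 0.0, -0.001]
contact_force: [0.2, -0.4, 0.9]
gripper_width: 85.3
grasp_force: 0.0
```

```bash
cat > look.py <<'E'
from h import *
import sys
s=read_state();print(s["position"])
D={n:get_image(n) for n in("side","top")}
for n,(p,d) in D.items():
    X=cloud(n,d);R=(X[...,0]>380)&(X[...,0]<660)
    for k in("red","blue","green"):
        M=mask(p,k)&R
        m=M&(X[...,2]<22)&(X[...,1]>200)&(X[...,1]<420);P=X[m]
        if len(P)>50: print(n,k,"spot",np.round(cv2.minEnclosingCircle(P[:,:2].astype(np.float32))[0],1),P.mean(0).round(1))
        for nm,m in(("tray",M&(X[...,2]>117)&(abs(X[...,1])<100)),("rack",M&(X[...,2]>126)&(X[...,1]>200)&(X[...,1]<420))):
            P=X[m]
            if len(P)>30: print(n,k,nm,"cap",P.mean(0).round(1))
    m=mask(p,"yellow")&(abs(X[...,0]-520)<100)&((X[...,2]>62))&(X[...,1]<400);P=X[m]
    if len(P)>30: print(n,"jar",P.mean(0).round(1),((P.max(0)+P.min(0))/2).round(1))
    v=cv2.cvtColor(p,cv2.COLOR_RGB2GRAY)
    m=(v<60)&(abs(X[...,2]-57)<6)&(np.hypot(X[...,0]-528,X[...,1]-77)<30);P=X[m];print(n,"vial",P.mean(0).round(1) if len(P) else None)
b=D["top"][0][140:300,90:570,::-1];a=D["side"][0][70:480,180:500,::-1]
cv2.imwrite(f"pics/{sys.argv[1]}.png",np.hstack([cv2.resize(a,(320,410)),cv2.resize(b,(480,160)) if 0 else np.vstack([cv2.resize(b,(480,160)),np.zeros((250,480,3),np.uint8)])]))
E
python3 look.py s5
```

```text
[534.07493665 309.93787444 193.38011646]
side red spot [480.4 308.6] [479.6 308.1  12.4]
side red tray cap [558.9 -18.2 119.2]
side blue spot [508.9 246.7] [509.7 245.9  12.3]
side blue tray cap [500.2 -63.2 119.3]
side green spot [510.3 371.5] [507.8 370.9  12.4]
side green tray cap [501.4  22.5 119.2]
side jar [536.4 306.7  65.1] [537.2 308.8  65.2]
side vial None
top red spot [478.7 309.5] [478.3 309.   14.1]
top red tray cap [556.6 -15.1 121.1]
top blue spot [508.4 247.3] [508.2 247.2  14.1]
top blue tray cap [498.9 -60.3 121.7]
top green spot [508.3 371.1] [506.9 361.7  13.9]
top green tray cap [498.6  24.7 121.3]
top green rack cap [475.2 299.7 246.2]
top jar [533.9 309.3  66.8] [533.9 309.5  67.3]
top vial [528.   77.2  58.1]
```

View pics/s5.png

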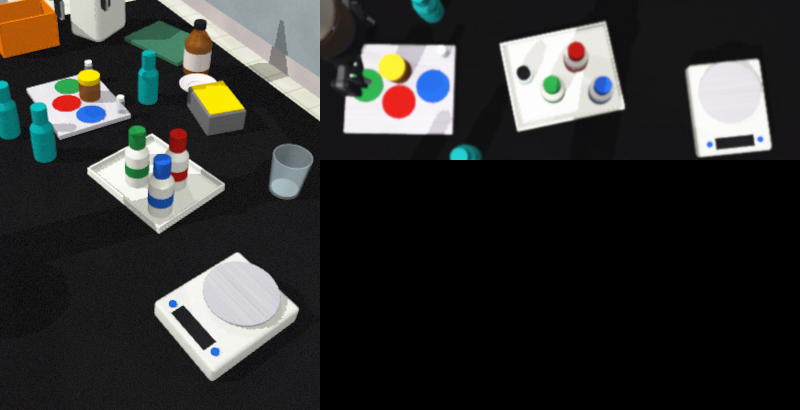

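All three bottles stand in the tray: green (137,155), blue (161,185) and red (178,150) in the side view. The vial is still at (524,73) and the jar is exposed at (89,85). Taking the jar.

>>> drive_tool --plan '[[[-1, 1, -0.7, -10, 0], [-1, 0, 0, -22, 0], [-1, 0, 0, -30, 0], [-1, 0, 0, -30, 0], [-1, 0, 0, -28, 0], [-1, 0, 0, -22, 0], [-1, 0, 0, -15, 0], [-1, 0, 0, -8, 0], [-1, 0, 0, -3, 0], [-1, 0, 0, 0, 0], [-0.3, 0, 0, 0, 0], [0.3, 0, 0, 0, 0], [1, 0, 0, 0, 0], [1, 0, 0, 0, 0], [1, 0, 0, 0, 0], [1, 0, 0, 0, 0], [1, 0, 0, 0, 0], [1, 0, 0, 0, 0]]]'

```text
clock: 22.43
position: [536.3, 308.6, 27.6]
ee_rot: [-0.705, 0.709, -0.0, 0.001]
contact_force: [-0.0, -0.2, 6.0]
gripper_width: 46.7
grasp_force: 61.8
```

>>> drive_tool --plan '[[[1, 0, 0, 5, 0], [1, 0, 0, 15, 0], [1, 0, 0, 26, 0], [1, 0, 0, 32, 0], [1, 0, 0, 32, 0], [1, 0, 0, 28, 0], [1, 0, 0, 16, 0], [1, 0, -10, 6, 0], [1, 0, -20, 0, 0], [1, -2, -30, 0, 0], [1, -2, -34, 0, 0], [1, -2, -34, 0, 0], [1, -2, -34, 0, 0], [1, -2, -34, 0, 0], [1, -2, -34, 0, 0], [1, -2, -34, 0, 0], [1, -2, -34, 0, 0], [1, -2, -34, 0, 0], [1, -2, -34, 0, 0], [1, -2, -34, 0, 0]]]'

```text
clock: 24.1
position: [510.3, -94.8, 183.9]
ee_rot: [-0.705, 0.71, 0.002, -0.002]
contact_force: [1.4, 0.4, -1.7]
gripper_width: 46.8
grasp_force: 62.0
```

>>> drive_tool --plan '[[[1, -2, -34, 0, 0], [1, -2, -34, 0, 0], [1, -2, -34, 0, 0], [1, -2, -34, 0, 0], [1, -2, -28, 0, 0], [1, -2, -20, 0, 0], [1, -1, -12, 0, 0], [1, 0, -6, 0, 0], [1, 0, 0, 0, 0], [1, 0, 0, 0, 0], [1, 0, 0, 0, 0]]]'

```text
clock: 25.02
position: [500.3, -293.1, 185.8]
ee_rot: [-0.705, 0.709, 0.0, -0.0]
contact_force: [0.4, 0.6, -1.3]
gripper_width: 46.9
grasp_force: 62.0
```

>>> drive_tool --plan '[[[1, 0, 1, -8, 0], [1, 0, 2, -18, 0], [1, 0, 0, -25, 0], [1, 0, 0, -25, 0], [1, 0, 0, -20, 0], [1, 0, 0, -12, 0], [1, 0, 0, -7, 0], [1, 0, 0, -3, 0], [1, 0, 0, -2, 0], [1, 0, 0, -1, 0], [1, 0, 0, 0, 0], [1, 0, 0, 0, 0]]]'

```text
clock: 26.02
position: [501.0, -291.2, 66.0]
ee_rot: [-0.705, 0.709, -0.001, 0.0]
contact_force: [1.3, -0.1, -1.2]
gripper_width: 46.7
grasp_force: 62.0
```

```bash
python3 - <<'E'
from h import *
p,d=get_image("side");cv2.imwrite("pics/s6.png",cv2.resize(p[290:450,320:500,::-1],None,fx=3.5,fy=3.5))
X=cloud("side",d);m=mask(p,"yellow")&(abs(X[...,1]+290)<60);print(X[m].mean(0),X[m].max(0),X[m].min(0));print(read_state()["position"])
E
```

```text
[ 499.01671093 -301.66497709  104.48077102] [ 524.9123126  -277.50086218  157.83307304] [ 468.81683775 -313.96357071   76.01080313]
[ 500.9427577  -291.21791105   65.92058702]
```

View pics/s6.png

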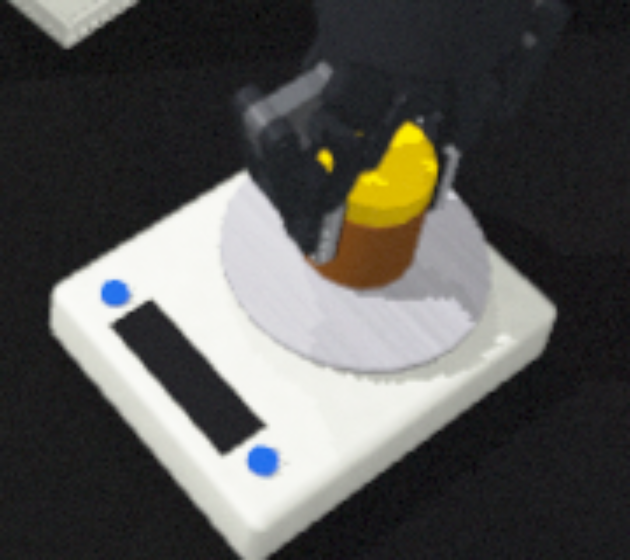

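The jar is just above the pan. Its base is at about (362,262) in the crop and the pan's centre at about (355,262). Lowering gently.

>>> drive_tool --plan '[[[1, -0.5, 1, -1, 0], [1, 0, 0, -1, 0], [1, 0, 0, -1, 0], [1, 0, 0, -0.7, 0], [1, 0, 0, -0.5, 0], [1, 0, 0, -0.5, 0], [1, 0, 0, 0, 0], [1, 0, 0, 0, 0]]]'

```text
clock: 26.73
position: [499.9, -290.1, 60.6]
ee_rot: [-0.705, 0.709, 0.0, -0.0]
contact_force: [-0.6, 0.5, 0.7]
gripper_width: 47.2
grasp_force: 62.5
```

>>> drive_tool --plan '[[[1, 0, 0, -0.3, 0], [0.3, 0, 0, 0, 0], [-0.2, 0, 0, 0, 0], [-1, 0, 0, 0, 0], [-1, 0, 0, 0, 0], [-1, 0, 0, 0, 0], [-1, 0, 0, 0, 0], [-1, 0, 0, 8, 0], [-1, 0, 0, 20, 0], [-1, 0, 0, 30, 0], [-1, 0, 0, 30, 0], [-1, 0, 0, 30, 0], [-1, 0, 20, 17, 0], [-1, 0, 35, 0, 0], [-1, 0, 40, 0, 0], [-1, 0, 40, 0, 0], [-1, 0, 40, 0, 0], [-1, 0, 40, 0, 0], [-1, 0, 40, 0, 0], [-1, 0, 30, 0, 0]]]'

```text
clock: 28.4
position: [499.7, -2.5, 196.1]
ee_rot: [-0.706, 0.709, -0.0, 0.001]
contact_force: [0.6, 0.9, 0.3]
gripper_width: 85.5
grasp_force: 0.0
```

>>> drive_tool --plan '[[[-1, 0, 20, 0, 0], [-1, 0, 9, 0, 0], [-1, 0, 0, 0, 0], [-1, 0, 0, 0, 0]]]'

```text
clock: 28.73
position: [499.9, 23.8, 195.4]
ee_rot: [-0.705, 0.709, -0.0, 0.0]
contact_force: [-0.2, -0.5, -0.2]
gripper_width: 85.4
grasp_force: 0.0
```

```bash
python3 look.py s7
```

```text
[499.93436958  23.80832338 195.39933513]
side red spot [478.2 309.4] [479.6 308.1  12.4]
side red tray cap [559.  -17.8 119.2]
side blue spot [510.2 246.5] [509.4 245.9  12.3]
side blue tray cap [500.3 -63.4 119.2]
side green spot [511.9 372.2] [509.6 370.4  12.3]
side green tray cap [501.1  22.4 119.2]
side jar [ 496.2 -291.3   97. ] [ 499.1 -288.7   91.9]
side vial None
top blue tray cap [499.  -60.1 121.3]
top jar [ 497.7 -285.1  100.2] [ 497.4 -286.3   96.3]
top vial None
```

View pics/s7.png

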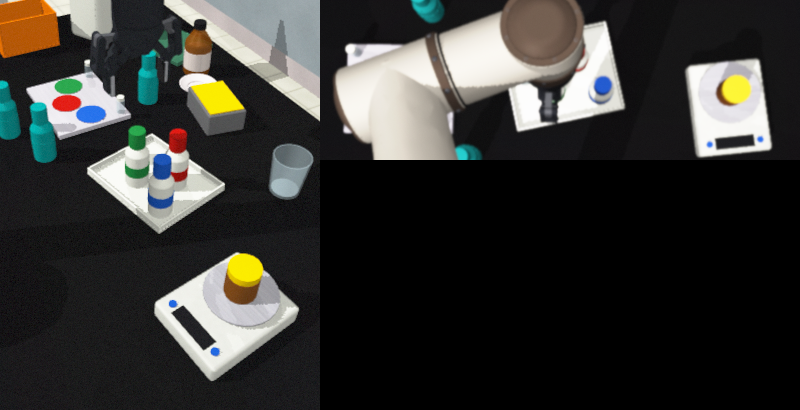

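The jar stands upright in the middle of the pan at (242,278). All three bottles are still standing in the tray. Returning green first.

>>> drive_tool --plan '[[[-1, 0.5, 0.5, -10, 0], [-1, 0, 0, -20, 0], [-1, 0, 0, -24, 0], [-1, 0, 0, -24, 0], [-1, 0, 0, -18, 0], [-1, 0, 0, -10, 0], [-1, 0, 0, -5, 0], [-1, 0, 0, 0, 0], [0, 0, 0, 0, 0], [0.3, 0, 0, 0, 0], [1, 0, 0, 0, 0], [1, 0, 0, 0, 0], [1, 0, 0, 0, 0], [1, 0, 0, 0, 0], [1, 0, 0, 0, 0], [1, 0, 0, 0, 0], [1, 0, 0, 0, 0], [1, 0, 0, 0, 0]]]'

```text
clock: 30.33
position: [501.1, 24.6, 84.9]
ee_rot: [-0.705, 0.709, -0.0, 0.001]
contact_force: [-0.1, -0.5, 6.8]
gripper_width: 28.8
grasp_force: 58.9
```

>>> drive_tool --plan '[[[1, 0, 0, 5, 0], [1, 0, 0, 15, 0], [1, 0, 0, 24, 0], [1, 0, 0, 26, 0], [1, 0, 0, 20, 0], [1, 0, 6, 8, 0], [1, 1, 16, 0, 0], [1, 1, 26, 0, 0], [1, 1, 34, 0, 0], [1, 1, 34, 0, 0], [1, 1, 34, 0, 0], [1, 1, 34, 0, 0], [1, 1, 34, 0, 0], [1, 1, 34, 0, 0], [1, 0, 34, 0, 0], [1, 0, 28, 0, 0], [1, 0, 20, 0, 0], [1, 0, 11, 0, 0], [1, 0, 0, 0, 0], [1, 0, 0, 0, 0]]]'

```text
clock: 32.0
position: [507.7, 369.0, 180.8]
ee_rot: [-0.705, 0.709, 0.0, -0.001]
contact_force: [-0.5, -0.3, -1.2]
gripper_width: 28.5
grasp_force: 59.3
```

>>> drive_tool --plan '[[[1, 0.5, 1, -8, 0], [1, 0.3, 0.7, -18, 0], [1, 0, 0, -22, 0], [1, 0, 0, -16, 0], [1, 0, 0, -9, 0], [1, 0, 0, -5, 0], [1, 0, 0, -3, 0], [1, 0, 0, -1.5, 0], [1, 0, 0, -1, 0], [1, 0, 0, 0, 0], [1, 0, 0, 0, 0]]]'

```text
clock: 32.92
position: [509.6, 371.4, 99.4]
ee_rot: [-0.705, 0.709, 0.0, 0.001]
contact_force: [0.4, -0.5, -0.8]
gripper_width: 28.6
grasp_force: 59.3
```

>>> drive_tool --plan '[[[1, -0.2, -0.4, -1.5, 0], [1, 0, 0, -1, 0], [1, 0, 0, -0.7, 0], [1, 0, 0, -0.7, 0], [1, 0, 0, -0.5, 0], [1, 0, 0, 0, 0], [1, 0, 0, 0, 0]]]'

```text
clock: 33.5
position: [509.1, 370.8, 94.9]
ee_rot: [-0.705, 0.709, -0.0, 0.0]
contact_force: [-0.9, -1.5, 4.0]
gripper_width: 28.6
grasp_force: 59.8
```

>>> drive_tool --plan '[[[0.3, 0, 0, 0, 0], [-0.2, 0, 0, 0, 0], [-1, 0, 0, 0, 0], [-1, 0, 0, 0, 0], [-1, 0, 0, 0, 0], [-1, 0, 0, 0, 0], [-1, 0, 0, 10, 0], [-1, 0, 0, 25, 0], [-1, 0, 0, 30, 0], [-1, 0, 0, 25, 0], [-1, 0, -20, 10, 0], [-1, 6, -40, 0, 0], [-1, 6, -40, 0, 0], [-1, 6, -40, 0, 0], [-1, 6, -40, 0, 0], [-1, 6, -40, 0, 0], [-1, 6, -40, 0, 0], [-1, 6, -40, 0, 0], [-1, 4, -40, 0, 0], [-1, 3, -30, 0, 0]]]'

```text
clock: 35.17
position: [558.1, -2.1, 195.3]
ee_rot: [-0.705, 0.71, -0.0, 0.0]
contact_force: [0.7, 0.8, 0.5]
gripper_width: 85.4
grasp_force: 0.0
```

>>> drive_tool --plan '[[[-1, 1, -15, 0, 0], [-1, 0, -3, 0, 0], [-1, 0, 0, 0, 0], [-1, 0, 0, 0, 0]]]'

```text
clock: 35.5
position: [559.2, -16.9, 194.7]
ee_rot: [-0.705, 0.709, -0.0, 0.0]
contact_force: [0.0, 0.5, -0.0]
gripper_width: 85.1
grasp_force: 0.0
```

```bash
python3 look.py s8
```

```text
[559.17143473 -16.89387027 194.67097404]
side red spot [482.5 309.3] [479.6 307.9  12.5]
side red tray cap [558.7 -17.8 119.2]
side blue spot [509.3 245.7] [509.4 245.9  12.4]
side blue tray cap [500.3 -63.2 119.2]
side green spot [508.3 368.9] [506.7 358.6  12.4]
side green rack cap [509.2 367.2 128.9]
side jar [ 497.  -289.2   98. ] [ 539.8 -164.6  147.1]
side vial [529.3  75.1  55.6]
top red spot [478.4 309.6] [478.  315.3  14. ]
top blue tray cap [498.7 -60.  121.4]
top green spot [516.3 384.7] [505.3 359.8  14. ]
top green rack cap [506.8 370.4 130.8]
top jar [ 499.2 -277.5  108.7] [ 521.8 -101.6  303.6]
top vial [528.1  77.3  58.1]
```

View pics/s8.png

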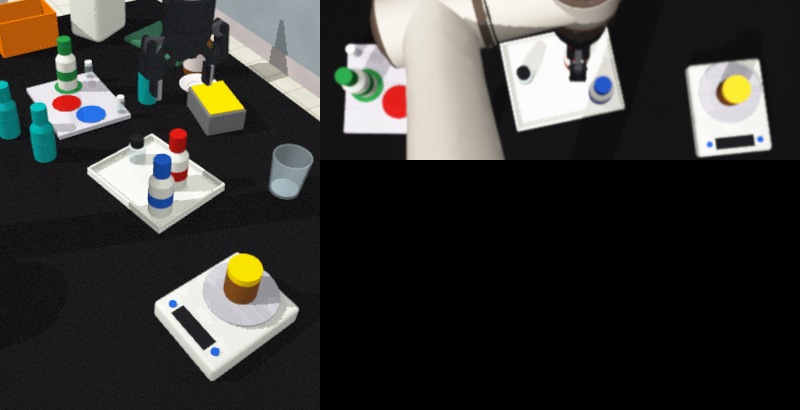

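Green stands back on its spot at (66,65), and red and blue are still in the tray. Fetching red.

>>> drive_tool --plan '[[[-1, 0, 0, -10, 0], [-1, 0, 0, -20, 0], [-1, 0, 0, -24, 0], [-1, 0, 0, -24, 0], [-1, 0, 0, -18, 0], [-1, 0, 0, -9, 0], [-1, 0, 0, -5, 0], [-1, 0, 0, 0, 0], [0, 0, 0, 0, 0], [0.3, 0, 0, 0, 0], [1, 0, 0, 0, 0], [1, 0, 0, 0, 0], [1, 0, 0, 0, 0], [1, 0, 0, 0, 0], [1, 0, 0, 0, 0], [1, 0, 0, 0, 0], [1, 0, 0, 0, 0], [1, 0, 0, 0, 0]]]'

```text
clock: 37.1
position: [559.8, -17.3, 85.2]
ee_rot: [-0.705, 0.709, -0.001, 0.001]
contact_force: [-0.4, 0.1, 5.8]
gripper_width: 28.6
grasp_force: 59.3
```

>>> drive_tool --plan '[[[1, 0, 0, 5, 0], [1, 0, 0, 15, 0], [1, 0, 0, 24, 0], [1, 0, 0, 26, 0], [1, 0, 0, 20, 0], [1, -1, 6, 8, 0], [1, -4, 16, 0, 0], [1, -7, 26, 0, 0], [1, -8, 32, 0, 0], [1, -8, 32, 0, 0], [1, -8, 32, 0, 0], [1, -8, 32, 0, 0], [1, -8, 32, 0, 0], [1, -8, 32, 0, 0], [1, -8, 32, 0, 0], [1, -7, 26, 0, 0], [1, -4, 17, 0, 0], [1, -1, 9, 0, 0], [1, 0, 0, 0, 0], [1, 0, 0, 0, 0]]]'

```text
clock: 38.77
position: [478.4, 306.2, 181.2]
ee_rot: [-0.705, 0.709, 0.0, -0.001]
contact_force: [0.5, 0.1, -1.9]
gripper_width: 29.2
grasp_force: 59.4
```

>>> drive_tool --plan '[[[1, 0.3, 1, -8, 0], [1, 0, 0.8, -18, 0], [1, 0, 0, -22, 0], [1, 0, 0, -16, 0], [1, 0, 0, -9, 0], [1, 0, 0, -5, 0], [1, 0, 0, -3, 0], [1, 0, 0, -1.5, 0], [1, 0, 0, -1, 0], [1, 0, 0, 0, 0], [1, 0, 0, 0, 0]]]'

```text
clock: 39.68
position: [479.7, 308.8, 99.4]
ee_rot: [-0.705, 0.709, 0.0, 0.001]
contact_force: [0.7, 0.6, -1.7]
gripper_width: 28.8
grasp_force: 59.4
```

>>> drive_tool --plan '[[[1, 0, 0, -1.5, 0], [1, 0, 0, -1, 0], [1, 0, 0, -0.7, 0], [1, 0, 0, -0.7, 0], [1, 0, 0, -0.5, 0], [1, 0, 0, 0, 0], [1, 0, 0, 0, 0]]]'

```text
clock: 40.27
position: [479.5, 308.6, 95.1]
ee_rot: [-0.705, 0.709, -0.0, 0.0]
contact_force: [-1.4, -0.7, 5.0]
gripper_width: 28.7
grasp_force: 60.2
```

>>> drive_tool --plan '[[[0.3, 0, 0, 0, 0], [-0.2, 0, 0, 0, 0], [-1, 0, 0, 0, 0], [-1, 0, 0, 0, 0], [-1, 0, 0, 0, 0], [-1, 0, 0, 0, 0], [-1, 0, 0, 10, 0], [-1, 0, 0, 25, 0], [-1, 0, 0, 30, 0], [-1, 0, 0, 25, 0], [-1, 0, -20, 10, 0], [-1, 3, -40, 0, 0], [-1, 3, -40, 0, 0], [-1, 3, -40, 0, 0], [-1, 3, -40, 0, 0], [-1, 3, -40, 0, 0], [-1, 3, -40, 0, 0], [-1, 2, -40, 0, 0], [-1, 0.5, -35, 0, 0], [-1, 0, -23, 0, 0]]]'

```text
clock: 41.93
position: [499.6, -52.3, 195.2]
ee_rot: [-0.704, 0.71, -0.0, 0.0]
contact_force: [-0.0, -0.4, 0.4]
gripper_width: 85.2
grasp_force: 0.0
```

>>> drive_tool --plan '[[[-1, 0, -8, 0, 0], [-1, 0, -2, 0, 0], [-1, 0, 0, 0, 0], [-1, 0, 0, 0, 0]]]'

```text
clock: 42.27
position: [500.0, -58.7, 194.6]
ee_rot: [-0.705, 0.709, -0.0, 0.0]
contact_force: [0.3, 0.6, -1.0]
gripper_width: 85.1
grasp_force: 0.0
```

```bash
python3 look.py s9
```

```text
[500.04576336 -58.6799257  194.59111568]
side red spot [478.6 308.4] [477.3 296.5  12.6]
side red rack cap [478.1 306.1 129. ]
side blue spot [506.2 248.9] [509.3 246.   12.4]
side blue tray cap [500.  -63.2 119.3]
side green rack cap [509.2 366.9 129. ]
side jar [ 497.1 -287.6   99.3] [ 516.1 -189.2  165.9]
side vial [529.4  74.9  55.6]
top red spot [478.  308.2] [476.2 296.8  14. ]
top red rack cap [477.4 309.4 130.8]
top green spot [518.3 385.6] [510.7 365.   13.8]
top green rack cap [507.  370.6 130.6]
top jar [ 497.7 -285.2  100.2] [ 497.5 -285.9   96.1]
top vial None
```

View pics/s9.png

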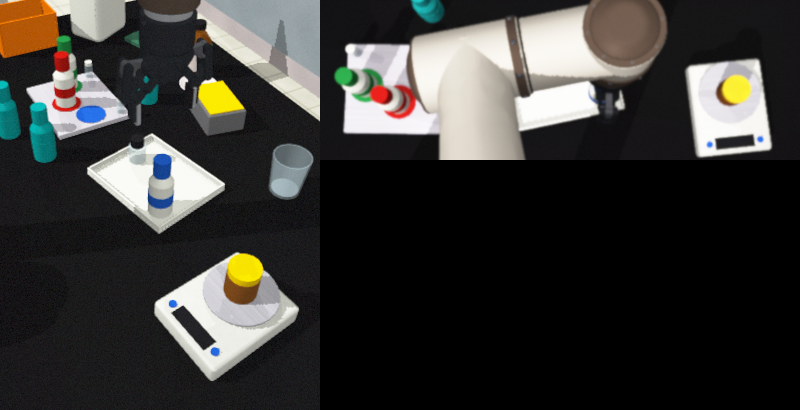

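Red is on its spot at (64,85) and blue waits in the tray at (161,185). Fetching blue.

>>> drive_tool --plan '[[[-1, 0, -1, -10, 0], [-1, 0, 0, -20, 0], [-1, 0, 0, -24, 0], [-1, 0, 0, -24, 0], [-1, 0, 0, -18, 0], [-1, 0, 0, -9, 0], [-1, 0, 0, -5, 0], [-1, 0, 0, 0, 0], [0, 0, 0, 0, 0], [0.3, 0, 0, 0, 0], [1, 0, 0, 0, 0], [1, 0, 0, 0, 0], [1, 0, 0, 0, 0], [1, 0, 0, 0, 0], [1, 0, 0, 0, 0], [1, 0, 0, 0, 0], [1, 0, 0, 0, 0], [1, 0, 0, 0, 0]]]'

```text
clock: 43.87
position: [500.6, -60.5, 85.1]
ee_rot: [-0.705, 0.709, -0.001, 0.001]
contact_force: [0.0, -0.5, 5.0]
gripper_width: 28.6
grasp_force: 58.9
```

>>> drive_tool --plan '[[[1, 0, 0, 5, 0], [1, 0, 0, 15, 0], [1, 0, 0, 24, 0], [1, 0, 0, 26, 0], [1, 0, 0, 20, 0], [1, 0, 6, 8, 0], [1, 0, 14, 0, 0], [1, 1, 24, 0, 0], [1, 1, 30, 0, 0], [1, 1, 30, 0, 0], [1, 1, 30, 0, 0], [1, 1, 30, 0, 0], [1, 1, 30, 0, 0], [1, 1, 30, 0, 0], [1, 1, 30, 0, 0], [1, 0, 25, 0, 0], [1, 0, 18, 0, 0], [1, 0, 9, 0, 0], [1, 0, 0, 0, 0], [1, 0, 0, 0, 0]]]'

```text
clock: 45.53
position: [507.0, 245.1, 181.3]
ee_rot: [-0.705, 0.709, 0.0, -0.001]
contact_force: [-0.4, -0.2, -1.4]
gripper_width: 28.7
grasp_force: 59.3
```

>>> drive_tool --plan '[[[1, 0.5, 0.7, -8, 0], [1, 0.3, 0.5, -18, 0], [1, 0, 0, -22, 0], [1, 0, 0, -16, 0], [1, 0, 0, -9, 0], [1, 0, 0, -5, 0], [1, 0, 0, -3, 0], [1, 0, 0, -1.5, 0], [1, 0, 0, -1, 0], [1, 0, 0, 0, 0], [1, 0, 0, 0, 0]]]'

```text
clock: 46.45
position: [509.0, 247.0, 99.5]
ee_rot: [-0.705, 0.709, -0.0, 0.001]
contact_force: [-0.7, -0.9, -1.9]
gripper_width: 28.7
grasp_force: 59.4
```

>>> drive_tool --plan '[[[1, 0, 0, -1.5, 0], [1, 0, 0, -1, 0], [1, 0, 0, -0.7, 0], [1, 0, 0, -0.7, 0], [1, 0, 0, -0.5, 0], [1, 0, 0, 0, 0], [1, 0, 0, 0, 0]]]'

```text
clock: 47.03
position: [508.8, 246.8, 95.1]
ee_rot: [-0.705, 0.709, -0.0, 0.0]
contact_force: [-1.7, -0.5, 4.4]
gripper_width: 28.5
grasp_force: 60.0
```

Release, rise, and move aside toward the middle to clear the view.

>>> drive_tool --plan '[[[0.3, 0, 0, 0, 0], [-0.2, 0, 0, 0, 0], [-1, 0, 0, 0, 0], [-1, 0, 0, 0, 0], [-1, 0, 0, 0, 0], [-1, 0, 0, 0, 0], [-1, 0, 0, 10, 0], [-1, 0, 0, 25, 0], [-1, 0, 0, 30, 0], [-1, 0, 0, 30, 0], [-1, 0, -15, 30, 0], [-1, 0, -30, 30, 0], [-1, 0, -40, 20, 0], [-1, 0, -40, 0, 0], [-1, 0, -40, 0, 0], [-1, 0, -40, 0, 0], [-1, 0, -40, 0, 0], [-1, 0, -40, 0, 0], [-1, 0, -40, 0, 0], [-1, 0, -40, 0, 0]]]'

```text
clock: 48.7
position: [508.2, -116.9, 268.7]
ee_rot: [-0.705, 0.709, -0.001, 0.001]
contact_force: [0.9, -0.0, 0.3]
gripper_width: 85.0
grasp_force: 0.0
```

>>> drive_tool --plan '[[[-1, 0, -40, 0, 0], [-1, 0, -40, 0, 0], [-1, 0, -40, 0, 0], [-1, 0, -30, 0, 0], [-1, 0, -10, 0, 0], [-1, 0, 0, 0, 0], [-1, 0, 0, 0, 0]]]'

```text
clock: 49.28
position: [508.4, -275.1, 267.7]
ee_rot: [-0.705, 0.71, 0.0, 0.0]
contact_force: [-0.5, 0.8, -0.1]
gripper_width: 85.4
grasp_force: 0.0
```

```bash
python3 look.py s10
```

```text
[ 508.41989062 -275.08802318  267.69752966]
side red spot [478.3 309.1] [474.5 296.5  12.2]
side red rack cap [478.2 306.3 129.1]
side blue spot [508.1 246.5] [505.6 235.6  12.2]
side blue rack cap [509.1 242.5 129. ]
side green rack cap [509.  366.9 128.9]
side jar [ 495.9 -291.3   98.2] [ 480.1 -288.2  230.7]
side vial [529.4  74.7  55.8]
top red spot [478.1 308.5] [476.  296.7  14.1]
top red rack cap [477.4 309.6 130.7]
top blue spot [507.8 246.8] [502.5 236.5  14. ]
top blue rack cap [507.  245.5 130.9]
top green spot [516.3 385. ] [510.3 364.8  13.8]
top green rack cap [507.1 370.5 130.8]
top jar [ 497.7 -285.2  100.2] [ 497.4 -285.5   96. ]
top vial [528.2  77.4  58.2]
```

View pics/s10.png

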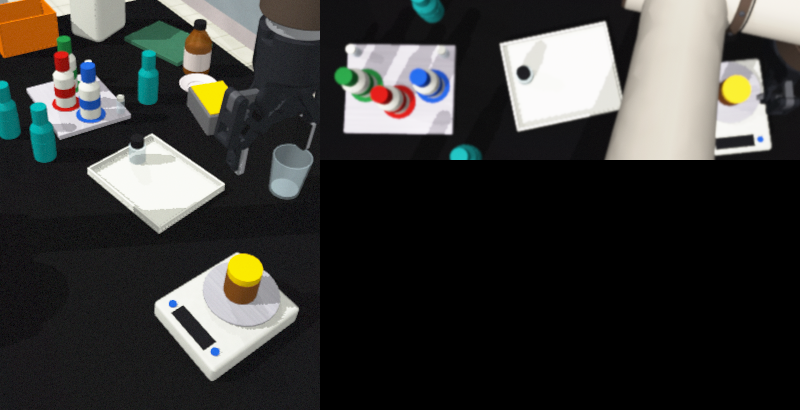

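All three bottles stand on their own spots, the jar is on the pan and the vial hasn't moved. The gripper touches nothing.

```bash
python3 -c "
from bench import *
print(job_done())"
```

```text
the job is handed in; nothing more can be done
None
```

I handed the job in at about 49 s of the 144 s allowed: the jar is near the centre of the balance pan, each bottle is upright within about 2 mm of its spot's centre, and the vial hasn't moved.

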